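# Unlatch and open the model ship case's gate

## Robot

A 7-joint arm with a two-finger parallel gripper is mounted at the origin on the work surface. World frame = base frame: x ahead of the robot, y to its left, z up, the work surface at z = 0. Lengths are in m, angles in rad, forces in N, time in s.
With the tool pointing down it reaches from about 0.4 to 0.85 m from the base axis. Payload 10.4 kg.
Tool frame: the origin (TCP) lies between the finger pads; the fingertips stand 11 mm ahead of it and the grasp point (between the pads) lies 8 mm behind it (r.tcp_to_tips is the distance from the TCP to the fingertips, in m); z points along the fingers, y is the line along which they close (so a half turn about z gives the same grasp; the last joint's range is limited). The gripper opens to 87 mm and grips with 3 to 60 N. Pads are 19 mm wide; open, the fingers measure 117 mm over their backs; the gripper's body (75 mm by 190 mm) begins 51 mm behind the grasp point.
Start: joints at [-1.184, 0.332, -0.065, 1.46, 0.022, 1.35, -0.088], TCP at [0.249, 0.573, 0.234] pointing down, gripper open.
Joint ranges: [-2.6, 2.6], [-0.5, 2.12], [-1.47, 1.34], [0.16, 2.42], [-1.27, 4.41], [0.06, 2.06], [-2.6, 2.6]. Speed limits (rad/s): [2.22, 2.22, 2.79, 2.79, 3.14, 3.14, 3.14].

## Interface

Orientations are given as a unit quaternion [x, y, z, w].
In Python, from bench import r gives the robot as it stands. The module is installed in compiled form; this text tells all that it offers.
- The arm moves only by the shell command python3 -m crank 'ROWS' [FORCE]. ROWS is JSON, a list of rows, each an object of numbers: "claw": the closure, from -1 (fully open) to 1 (shut); "dx", "dy", "dz": the shift along the tool's x, y, z each as a share of 3 cm, from -1 to 1; "ax", "ay", "az": the turn, a rotation vector about the tool's x, y, z each as a share of 6 degrees, from -1 to 1. A call has 1 to 8 rows; each row shifts and turns the commanded pose from where the row before left it, along the tool's axes as they then stand; what a row does not reach is not made up. A row lasts 1/12 s, in which the tool goes at most 41.7 mm and 7.16 degrees, less where a joint would pass 70% of its speed; a pose out of reach is approached as far as the arm can. A call with a number of a shift or a turn outside -1 to 1 is refused whole. A call with a gripper value outside its range is refused whole. The fingers move at their own pace and stop on an object; FORCE is the grip in N (left out, the last holds). Time passes only in rows, so rows that do not move let the fingers close. It gives the time, the measured TCP pose, the force, the opening and the grip force at its end, in the units of the state.
- r.read_state(): the state, without advancing time (a new reading comes with each control period).
- r.camera(name): name is "scene" or "top"; returns a dict with "color" (480x640x3 uint8, red, green, blue), "mtx" (3x3 intrinsics, pixels), "R" (3x3) and "t" (3): a world point X has camera coordinates R X + t. Camera axes: x right, y down, z forward; pixel columns grow to the right and rows downward; lengths in m; the calibration is good to about 2 mm. A picture is of the moment at which its call begins. There is no depth.
- r.close_job(): hands the job in; it is judged then, once.
The state is a dict: "time": time; "joint_positions": joint angles; "joint_vel": joint speeds; "joint_torque": joint torques, N m; "ee_pos": TCP position; "eef_rot": TCP orientation; "ft_force": force on the tool from outside, world axes, zero at the start; "torque": the same for the moment, N m; "width": finger opening in m; "grip_force": force on a finger pad.
Only numpy, scipy, OpenCV 4.12 (cv2) and the standard library are available. Lean on these libraries where they do the work, as an engineer would, in place of code of your own. Each camera call takes 0.05 s, during which the arm holds its last target. There are 200 camera calls.

## Task

Open the gate of the ship model's display case: take the latch bar by its ball pull, lift it by feel out of its hooded catch through the gap between lip and hood, without straining it against either, and swing the gate gently wide open, about square to the case. Lower the bar back onto its rest rather than letting it drop, then let go, and leave everything else on the cabinet top where it lies.

Things in the scene. Friction and masses are not known exactly. Their poses are not given: they have to be found in the camera images.
- case: Low glass display case with mahogany posts, 220 mm deep (x), 500 wide (y), 195 high, a ship model inside; origin at the centre of its underside, on the cabinet top (z = 0); fixed. Its front, facing the robot, looks along its own -x. In the front: left bay (+y) the hinged gate, then a post with the latch's strike, right bay a small sliding glass door, not used.
- gate (a joint): Gate angle, rad: 0 shut, grows as it swings out to the robot, 1.57 square to the case, hard stop at 1.75. Mahogany-framed glass, 210 mm wide, 14 thick, lower edge 42 and upper edge 183 mm above the cabinet top, hinged upright at its left (+y) end: it opens clockwise seen from above. 0.65 kg, slight friction, stays where left.
- hinge (a point): Point on the gate's upright hinge line, 145 mm above the cabinet top, 7 mm behind the gate's front face; in the case frame at x -100, y 200 mm. It does not move.
- gate_edge (a point): Gate's free upright edge, 210 mm from the hinge, 145 mm above the cabinet top, on the front face. How the latch works: lifted slowly, the bar meets the hood, a firm stop, where the nose would hold it; with the ball 2.6 to 5.7 mm below that point (best 4.2) it is clear of nose and lip and the gate can be drawn out. The bar is past them once the ball has come 20 mm.
- latch (a joint): Angle of the brass latch bar on the gate, rad: 0 lying level on the lower leg of its staple, grows as its free end is lifted, stop at 0.22. Bar 200 x 12 x 5 mm (long, high, thick), 0.1 to 0.2 kg, level along the gate's front face; its pivot is 50 mm from the hinge line, 145 mm above the cabinet top. Let go, it falls back by its weight.
- knob (a point): Centre of the bar's ball pull: brass ball, 18 mm, on a 6 mm stem, 42 mm out from the gate's front face (49 mm out from the hinge line), 115 mm along the bar from its pivot, 165 mm along the gate from the hinge; 145 mm above the cabinet top with the bar at rest. Grasp it from above, fingers closing along the gate; the case's top, 195 mm high, begins 42 mm behind it.
- bar_end (a point): Middle of the bar 176 mm from its pivot, in the catch: behind an upright lip 5 mm thick (2.5 mm play) with a sloping lead-in, under a hood with a turned-down nose. The lip's top is 3 to 25 mm above the resting bar's underside (unknown: feel it); the nose ends 18 mm and the hood's underside lies 22 mm above the lip's top. The bar passes out only between lip and nose, with 6 mm to spare.
- strike: Brass strike on the post beside the gate's free edge: slotted back plate 28 mm wide, 92 high, with the hooded catch set on it; origin on the post's face, 145 mm above the cabinet top, at the height of the resting bar's middle. The catch is set at an unknown height on its slots, different each time and not shown by this pose. Catch and hood are slender and bear no more than 12 N.
- bowsprit: Varnished mahogany bowsprit, a tapering spar about 245 mm long, 17 mm thick, lying loose on the cabinet top; origin near its middle, on its underside. Leave alone.
- figurehead: Pewter figurehead standing on a round foot of 42 mm, 93 mm tall; origin under its foot. Leave alone.
- palette: White porcelain palette, 100 x 170 x 12 mm; origin at the centre of its underside. Leave alone.
- cleat_a: Brass horn cleat, 76 mm long, 26 mm high; origin at the centre of its underside. Leave alone.
- cleat_b: The other brass horn cleat, the same. Leave alone.
- varnish: Closed amber jar of varnish, 48 mm across, 62 mm high; origin at the centre of its underside. Leave alone.

How it is judged:
By the outcome, as a careful person would: the job done as asked, in the order asked, and still so for the second after the job is handed in, with the robot touching nothing.
It also fails if it takes over 64 s, if anything falls off the work surface, if the arm or the gripper's body presses on something with over 40 N, if the wrist force passes 120 N, or if a joint passes its speed limit or range.

## Working session

There is one attempt and no reset: what is moved stays moved. The work goes in short steps, Python scripts to look and compute and a shell command to move; the robot and the scene stay as the last step left them, time stands still between calls to the robot, and variables do not carry over. Pictures are saved under pics/ and viewed, at most 10 in all, crops included, and the job is handed in when it is done.

```bash
mkdir -p pics
python3 - <<'E'
from bench import r
import cv2
for n in("scene","top"):
    c=r.camera(n); cv2.imwrite(f"pics/{n}0.png",c["color"][:,:,::-1]); print(n,c["mtx"].tolist(),c["R"].round(4).tolist(),c["t"].round(4).tolist())
s=r.read_state(); print({k:s[k] for k in("time","ee_pos","eef_rot","ft_force","width")}, r.tcp_to_tips)
E
```

```text
scene [[553.7712144565131, 0.0, 322.1305317667939], [0.0, 553.7712144565131, 245.95033410359827], [0.0, 0.0, 1.0]] [[-0.3059, 0.952, 0.0087], [0.7997, 0.262, -0.5403], [-0.5167, -0.1583, -0.8414]] [0.1831, -0.3764, 1.6783]
top [[511.6000783196732, 0.0, 313.96133316255066], [0.0, 511.6000783196732, 235.0530125510978], [0.0, 0.0, 1.0]] [[-0.0083, -1.0, 0.0043], [-0.9859, 0.0074, -0.167], [0.167, -0.0057, -0.9859]] [-0.0168, 0.566, 1.485]
{'time': 0.1, 'ee_pos': array([0.24888012, 0.57296273, 0.23283129]), 'eef_rot': array([ 2.03443902e-01,  9.79086406e-01, -6.17042889e-04, -9.25686422e-05]), 'ft_force': array([-0.68132502,  0.38126988, -0.49369599]), 'width': 0.0874980780937726} 0.011
```

View pics/scene0.png

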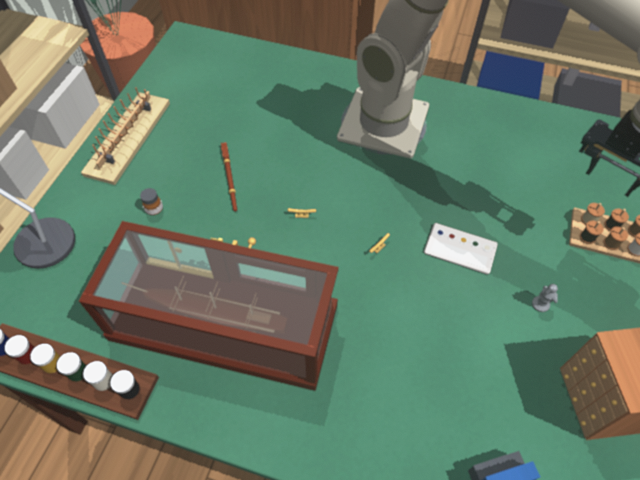

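View pics/top0.png

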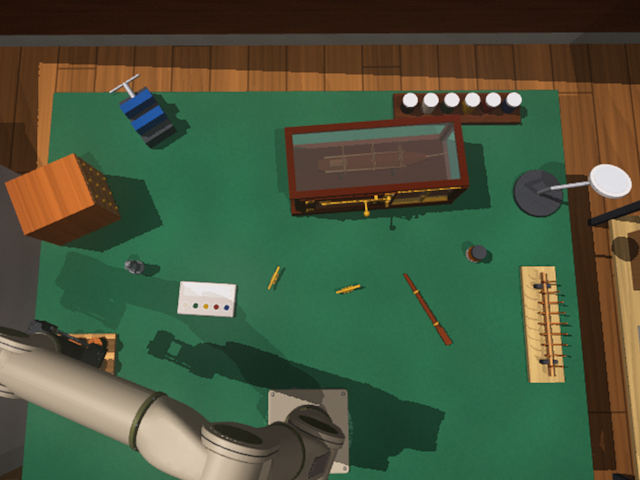

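Run:
```python
import cv2
a=cv2.imread("pics/top0.png")[110:225,275:480]; b=cv2.imread("pics/scene0.png")[215:395,75:345]
a=cv2.resize(a,(800,449),interpolation=cv2.INTER_CUBIC)
cv2.imwrite("pics/tc.png",a)
```

```text
(no output)
```

View pics/tc.png

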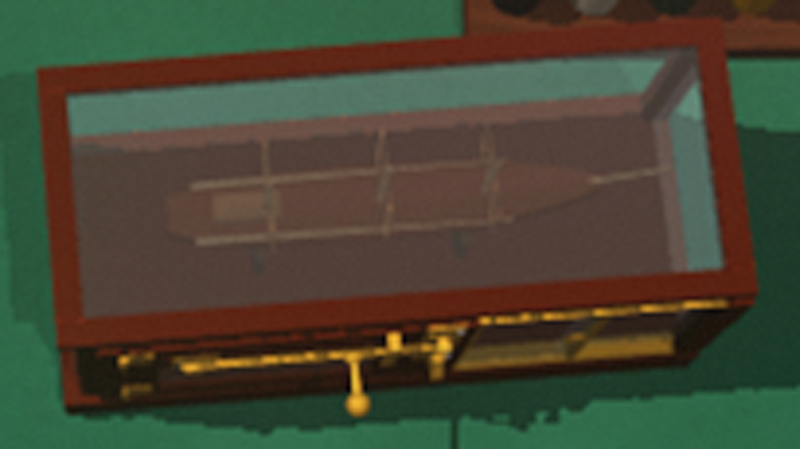

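```bash
cat > h.py <<'E'
import numpy as np
from bench import r
def bp(c,uv,z):
    d=c["R"].T@np.linalg.inv(c["mtx"])@np.array([*uv,1.]); o=-c["R"].T@c["t"]
    return o+d*(z-o[2])/d[2]
E
python3 - <<'E'
from h import *
c=r.camera("top"); k=205/800
P=[bp(c,(275+u*k,110+v*k),.195) for u,v in [(40,70),(722,20),(755,292),(62,347)]]
P=np.array(P); print(P.round(4)); print("ctr",P.mean(0))
for a,b in((1,0),(2,3)):
    d=P[b]-P[a]; print(np.linalg.norm(d),np.degrees(np.arctan2(-d[0],d[1])))
print("knob",bp(c,(275+357*k,110+404*k),.145))
s=r.camera("scene")
print("scene knob",bp(s,(252,240),.145))
th=np.mean([np.arctan2(-(P[b]-P[a])[0],(P[b]-P[a])[1]) for a,b in((1,0),(2,3))])
R=np.array([[np.cos(th),-np.sin(th)],[np.sin(th),np.cos(th)]]); 
for nm,q in(("knob",(-.149,.035)),("hinge",(-.1,.2))): print(nm,P.mean(0)[:2]+R@q)
for n,cc in(("top",c),("scene",s)):
    X=np.array([*(P.mean(0)[:2]+R@(-.149,.035)),.145]);p=cc["mtx"]@(cc["R"]@X+cc["t"]);print(n,p[:2]/p[2])
E
python3 -m crank '[{"dz":-1,"claw":0},{"dz":-0.7}]' 8
```

```text
[[ 0.846   0.0575  0.195 ]
 [ 0.8807 -0.435   0.195 ]
 [ 0.678  -0.447   0.195 ]
 [ 0.6417  0.0418  0.195 ]]
ctr [ 0.76158272 -0.19567398  0.195     ]
0.49374531547204503 4.03598828662493
0.4901805746587803 4.247721279578155
knob [ 0.60993562 -0.1695792   0.145     ]
scene knob [ 0.60657119 -0.16760941  0.145     ]
knob [ 0.61044396 -0.17152707]
hinge [ 0.64739868 -0.00341893]
top [367.16589661 213.34386432]
scene [249.77751135 240.89776892]invalid input at $[0]: expected keys claw, dx, dy, dz, ax, ay, az
```

```bash
python3 -m crank '[{"claw":-1,"dx":0,"dy":0,"dz":-0.3,"ax":0,"ay":0,"az":-0.92},{"claw":-1,"dx":0,"dy":0,"dz":-0.3,"ax":0,"ay":0,"az":-0.92},{"claw":-1,"dx":0,"dy":0,"dz":-0.3,"ax":0,"ay":0,"az":-0.92},{"claw":-1,"dx":0,"dy":0,"dz":-0.3,"ax":0,"ay":0,"az":-0.92},{"claw":-1,"dx":0,"dy":0,"dz":-0.3,"ax":0,"ay":0,"az":-0.92},{"claw":-1,"dx":-0.38,"dy":-0.95,"dz":0,"ax":0,"ay":0,"az":0},{"claw":-1,"dx":-0.38,"dy":-0.95,"dz":0,"ax":0,"ay":0,"az":0},{"claw":-1,"dx":-0.38,"dy":-0.95,"dz":0,"ax":0,"ay":0,"az":0}]' 10; python3 -c "
from h import *
print(r.read_state())"
```

```text
time: 0.87
ee_pos: [0.2894, 0.4895, 0.2783]
eef_rot: [-0.036, 0.999, -0.0, -0.0]
ft_force: [0.2, 1.1, -0.2]
width: 0.0872
grip_force: 0.0
{'time': 0.8667, 'joint_positions': array([-1.03718504,  0.19085614, -0.09261577,  1.54287191,  0.01768017,
        1.40894177,  0.51267592]), 'joint_vel': array([ 0.40129976, -0.4761653 ,  0.17227386,  0.5641592 , -0.07730361,
       -0.09510104,  0.5478064 ]), 'joint_torque': array([ -5.1246272 , -49.14184928,  -2.46437363, -41.33193612,
        -0.09123557,   0.30835016,  -1.19680323]), 'ee_pos': array([0.28942701, 0.48947098, 0.27827294]), 'eef_rot': array([-3.64228978e-02,  9.99336457e-01, -9.05491745e-05, -1.01068784e-04]), 'ft_force': array([ 0.21394378,  1.10696579, -0.20707872]), 'torque': array([ 0.06200987, -0.06372057,  0.03712518]), 'grip_force': 0.0, 'width': 0.08722183834126697}
```

```bash
python3 -m crank '[{"claw":-1,"dx":-0.38,"dy":-0.95,"dz":0,"ax":0,"ay":0,"az":0},{"claw":-1,"dx":-0.38,"dy":-0.95,"dz":0,"ax":0,"ay":0,"az":0},{"claw":-1,"dx":-0.38,"dy":-0.95,"dz":0,"ax":0,"ay":0,"az":0},{"claw":-1,"dx":-0.38,"dy":-0.95,"dz":0,"ax":0,"ay":0,"az":0},{"claw":-1,"dx":-0.38,"dy":-0.95,"dz":0,"ax":0,"ay":0,"az":0},{"claw":-1,"dx":-0.38,"dy":-0.95,"dz":0,"ax":0,"ay":0,"az":0},{"claw":-1,"dx":-0.38,"dy":-0.95,"dz":0,"ax":0,"ay":0,"az":0},{"claw":-1,"dx":-0.38,"dy":-0.95,"dz":0,"ax":0,"ay":0,"az":0}]' 
python3 -m crank '[{"claw":-1,"dx":-0.38,"dy":-0.95,"dz":0,"ax":0,"ay":0,"az":0},{"claw":-1,"dx":-0.38,"dy":-0.95,"dz":0,"ax":0,"ay":0,"az":0},{"claw":-1,"dx":-0.38,"dy":-0.95,"dz":0,"ax":0,"ay":0,"az":0},{"claw":-1,"dx":-0.38,"dy":-0.95,"dz":0,"ax":0,"ay":0,"az":0},{"claw":-1,"dx":-0.38,"dy":-0.95,"dz":0,"ax":0,"ay":0,"az":0},{"claw":-1,"dx":-0.38,"dy":-0.95,"dz":0,"ax":0,"ay":0,"az":0},{"claw":-1,"dx":-0.38,"dy":-0.95,"dz":0,"ax":0,"ay":0,"az":0},{"claw":-1,"dx":-0.38,"dy":-0.95,"dz":0,"ax":0,"ay":0,"az":0}]' 
python3 -m crank '[{"claw":-1,"dx":-0.38,"dy":-0.95,"dz":0,"ax":0,"ay":0,"az":0},{"claw":-1,"dx":-0.38,"dy":-0.95,"dz":0,"ax":0,"ay":0,"az":0},{"claw":-1,"dx":-0.38,"dy":-0.95,"dz":0,"ax":0,"ay":0,"az":0},{"claw":-1,"dx":-0.38,"dy":-0.95,"dz":0,"ax":0,"ay":0,"az":0},{"claw":-1,"dx":-0.38,"dy":-0.95,"dz":0,"ax":0,"ay":0,"az":0},{"claw":-1,"dx":-0.38,"dy":-0.95,"dz":0,"ax":0,"ay":0,"az":0},{"claw":-1,"dx":0,"dy":0,"dz":0,"ax":0,"ay":0,"az":0},{"claw":-1,"dx":0,"dy":0,"dz":0,"ax":0,"ay":0,"az":0}]' 
python3 -c "
from h import *
import cv2
s=r.read_state();print(s['joint_positions'],s['ft_force'])
for n in('top','scene'):
  c=r.camera(n);a=c['color'][:,:,::-1]
  a=a[120:240,280:440] if n=='top' else a[200:320,170:330]
  cv2.imwrite(f'pics/{n}1.png',cv2.resize(a,(640,480),interpolation=cv2.INTER_CUBIC))
"
```

```text
time: 1.53
ee_pos: [0.397, 0.2681, 0.2786]
eef_rot: [-0.036, 0.999, 0.0, 0.0]
ft_force: [0.9, -0.8, -1.0]
width: 0.087
grip_force: 0.0
time: 2.2
ee_pos: [0.5043, 0.0472, 0.2786]
eef_rot: [-0.036, 0.999, 0.0, 0.0]
ft_force: [0.3, 0.9, 0.6]
width: 0.0869
grip_force: 0.0
time: 2.87
ee_pos: [0.5844, -0.1187, 0.278]
eef_rot: [-0.034, 0.999, -0.0, -0.001]
ft_force: [0.4, 1.2, 0.7]
width: 0.0869
grip_force: 0.0
[-0.29700718  0.26261901  0.5176814   1.49746277 -0.12934509  1.41676351
  1.8654112 ] [0.42905346 1.20681441 0.73316246]
```

View pics/scene1.png

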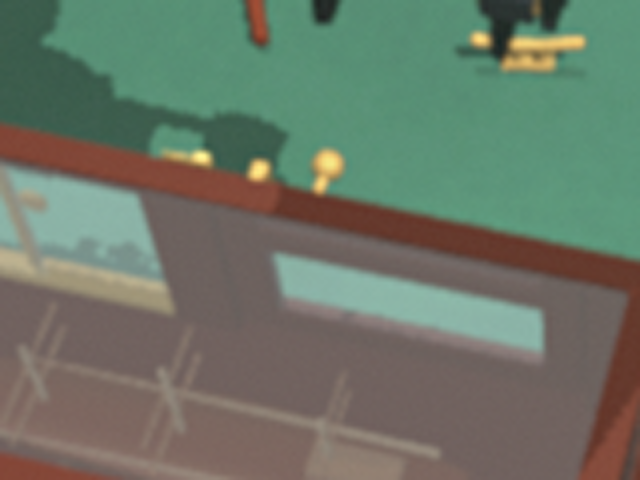

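Run:
```python
from h import *
A=[];b=[]
for n,uv in(("top",(275+357*205/800,110+404*205/800)),("scene",(252,241))):
    c=r.camera(n);P=c["mtx"]@np.c_[c["R"],c["t"]]
    for i in(0,1): q=P[i]-uv[i]*P[2]; A.append(q[:3]);b.append(-q[3])
X=np.linalg.lstsq(np.array(A),np.array(b),rcond=None)[0]; print(X, bp(r.camera("top"),(366.5,213.5),.145))
s=r.read_state();d=X-s["ee_pos"];print(s["ee_pos"],"tool dx,dy (mm)",1e3*(-.997*d[0]-.0715*d[1]),1e3*(-.0715*d[0]+.997*d[1]))
```

```text
[ 0.60941693 -0.16797272  0.14508733] [ 0.61000735 -0.16963401  0.145     ]
[ 0.58439761 -0.11551729  0.2786505 ] tool dx,dy (mm) -21.193701239383024 -54.08695194682356
```

```bash
python3 -m crank '[{"claw":-1,"dx":-0.36,"dy":-0.92,"dz":0,"ax":0,"ay":0,"az":0},{"claw":-1,"dx":-0.36,"dy":-0.92,"dz":0,"ax":0,"ay":0,"az":0},{"claw":-1,"dx":0,"dy":0,"dz":0.7,"ax":0,"ay":0,"az":0},{"claw":-0.3,"dx":0,"dy":0,"dz":0.7,"ax":0,"ay":0,"az":0},{"claw":-0.3,"dx":0,"dy":0,"dz":0.7,"ax":0,"ay":0,"az":0},{"claw":-0.3,"dx":0,"dy":0,"dz":0.5,"ax":0,"ay":0,"az":0},{"claw":-0.3,"dx":0,"dy":0,"dz":0,"ax":0,"ay":0,"az":0},{"claw":-0.3,"dx":0,"dy":0,"dz":0,"ax":0,"ay":0,"az":0}]' 10
```

```text
time: 3.78
ee_pos: [0.6098, -0.1695, 0.2005]
eef_rot: [-0.037, 0.999, 0.0, -0.0]
ft_force: [-0.4, 0.1, 0.6]
width: 0.0619
grip_force: 0.0
```

```bash
python3 -m crank '[{"claw":-0.3,"dx":0,"dy":0,"dz":0.65,"ax":0,"ay":0,"az":0},{"claw":-0.3,"dx":0,"dy":0,"dz":0.65,"ax":0,"ay":0,"az":0},{"claw":-0.3,"dx":0,"dy":0,"dz":0.65,"ax":0,"ay":0,"az":0},{"claw":-0.3,"dx":0,"dy":0,"dz":0,"ax":0,"ay":0,"az":0},{"claw":0.2,"dx":0,"dy":0,"dz":0,"ax":0,"ay":0,"az":0},{"claw":0.4,"dx":0,"dy":0,"dz":0,"ax":0,"ay":0,"az":0},{"claw":0.4,"dx":0,"dy":0,"dz":0,"ax":0,"ay":0,"az":0},{"claw":0.4,"dx":0,"dy":0,"dz":0,"ax":0,"ay":0,"az":0}]' 10
python3 -m crank '[{"claw":1,"dx":0,"dy":0,"dz":0,"ax":0,"ay":0,"az":0},{"claw":1,"dx":0,"dy":0,"dz":0,"ax":0,"ay":0,"az":0},{"claw":1,"dx":0,"dy":0,"dz":0,"ax":0,"ay":0,"az":0},{"claw":1,"dx":0,"dy":0,"dz":0,"ax":0,"ay":0,"az":0},{"claw":1,"dx":0,"dy":0,"dz":0,"ax":0,"ay":0,"az":0},{"claw":1,"dx":0,"dy":0,"dz":0,"ax":0,"ay":0,"az":0}]' 10
python3 -c "
from h import *
import cv2
for n in('top','scene'):
  c=r.camera(n);a=c['color'][:,:,::-1]
  a=a[150:240,300:420] if n=='top' else a[180:300,190:350]
  cv2.imwrite(f'pics/{n}2.png',cv2.resize(a,(640,480),interpolation=cv2.INTER_CUBIC))
"
```

```text
time: 4.45
ee_pos: [0.6107, -0.1706, 0.1436]
eef_rot: [-0.036, 0.999, -0.0, 0.001]
ft_force: [-0.1, -0.1, 0.1]
width: 0.0374
grip_force: 0.0
time: 4.95
ee_pos: [0.6101, -0.1698, 0.1422]
eef_rot: [-0.036, 0.999, 0.0, 0.0]
ft_force: [-1.4, 3.2, 4.2]
width: 0.0168
grip_force: 10.0
```

View pics/scene2.png

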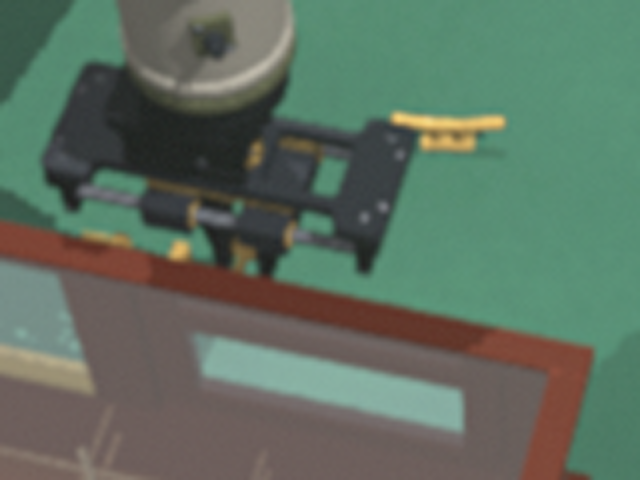

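```bash
python3 -m crank '[{"claw":1,"dx":0,"dy":0,"dz":0,"ax":0,"ay":0,"az":0},{"claw":1,"dx":0,"dy":0,"dz":-0.033,"ax":0.083,"ay":0,"az":0},{"claw":1,"dx":0,"dy":0,"dz":-0.033,"ax":0.083,"ay":0,"az":0},{"claw":1,"dx":0,"dy":0,"dz":0,"ax":0,"ay":0,"az":0},{"claw":1,"dx":0,"dy":0,"dz":0,"ax":0,"ay":0,"az":0}]' 15
python3 -m crank '[{"claw":1,"dx":0,"dy":0,"dz":-0.033,"ax":0.083,"ay":0,"az":0},{"claw":1,"dx":0,"dy":0,"dz":-0.033,"ax":0.083,"ay":0,"az":0},{"claw":1,"dx":0,"dy":0,"dz":-0.033,"ax":0.083,"ay":0,"az":0},{"claw":1,"dx":0,"dy":0,"dz":0,"ax":0,"ay":0,"az":0},{"claw":1,"dx":0,"dy":0,"dz":0,"ax":0,"ay":0,"az":0}]'
```

```text
time: 5.47
ee_pos: [0.61, -0.1698, 0.1437]
eef_rot: [-0.036, 0.999, -0.008, 0.0]
ft_force: [0.8, 4.1, -0.6]
width: 0.0164
grip_force: 15.0
time: 5.88
ee_pos: [0.61, -0.1699, 0.1468]
eef_rot: [-0.036, 0.999, -0.021, 0.001]
ft_force: [1.9, 4.9, -1.1]
width: 0.0165
grip_force: 15.0
```

```bash
python3 -m crank '[{"claw":1,"dx":0,"dy":0.02,"dz":-0.033,"ax":0.083,"ay":0,"az":0},{"claw":1,"dx":0,"dy":0,"dz":-0.033,"ax":0.083,"ay":0,"az":0},{"claw":1,"dx":0,"dy":0,"dz":0,"ax":0,"ay":0,"az":0},{"claw":1,"dx":0,"dy":0,"dz":0,"ax":0,"ay":0,"az":0}]'
python3 -m crank '[{"claw":1,"dx":0,"dy":0,"dz":-0.033,"ax":0.083,"ay":0,"az":0},{"claw":1,"dx":0,"dy":0,"dz":0,"ax":0,"ay":0,"az":0},{"claw":1,"dx":0,"dy":0,"dz":0,"ax":0,"ay":0,"az":0}]'
```

```text
time: 6.22
ee_pos: [0.61, -0.1698, 0.149]
eef_rot: [-0.036, 0.999, -0.03, 0.001]
ft_force: [1.3, 4.0, -1.1]
width: 0.0161
grip_force: 15.0
time: 6.47
ee_pos: [0.6099, -0.1697, 0.15]
eef_rot: [-0.036, 0.999, -0.035, 0.001]
ft_force: [1.4, 2.5, -0.7]
width: 0.0166
grip_force: 15.0
```

```bash
python3 -m crank '[{"claw":1,"dx":0,"dy":0,"dz":-0.02,"ax":0.05,"ay":0,"az":0},{"claw":1,"dx":0,"dy":0,"dz":0,"ax":0,"ay":0,"az":0},{"claw":1,"dx":0,"dy":0,"dz":0,"ax":0,"ay":0,"az":0}]'
```

```text
time: 6.72
ee_pos: [0.6099, -0.1697, 0.1505]
eef_rot: [-0.036, 0.999, -0.037, 0.001]
ft_force: [0.3, 2.9, -1.3]
width: 0.0163
grip_force: 15.0
```

```bash
python3 -m crank '[{"claw":1,"dx":0,"dy":0,"dz":-0.02,"ax":0.05,"ay":0,"az":0},{"claw":1,"dx":0,"dy":0,"dz":0,"ax":0,"ay":0,"az":0},{"claw":1,"dx":0,"dy":0,"dz":0,"ax":0,"ay":0,"az":0}]'
python3 -m crank '[{"claw":1,"dx":0,"dy":0,"dz":-0.02,"ax":0.05,"ay":0,"az":0},{"claw":1,"dx":0,"dy":0,"dz":0,"ax":0,"ay":0,"az":0},{"claw":1,"dx":0,"dy":0,"dz":0,"ax":0,"ay":0,"az":0}]'
python3 -m crank '[{"claw":1,"dx":0,"dy":0,"dz":-0.02,"ax":0.05,"ay":0,"az":0},{"claw":1,"dx":0,"dy":0,"dz":0,"ax":0,"ay":0,"az":0},{"claw":1,"dx":0,"dy":0,"dz":0,"ax":0,"ay":0,"az":0}]'
```

```text
time: 6.97
ee_pos: [0.6098, -0.1697, 0.1511]
eef_rot: [-0.036, 0.999, -0.04, 0.001]
ft_force: [-0.0, 2.2, -1.0]
width: 0.0167
grip_force: 15.0
time: 7.22
ee_pos: [0.6099, -0.1696, 0.1518]
eef_rot: [-0.036, 0.998, -0.043, 0.002]
ft_force: [0.9, 1.1, -1.3]
width: 0.0163
grip_force: 15.0
time: 7.47
ee_pos: [0.6099, -0.1695, 0.1524]
eef_rot: [-0.036, 0.998, -0.045, 0.002]
ft_force: [1.0, 2.2, -1.1]
width: 0.0167
grip_force: 15.0
```

```bash
python3 -m crank '[{"claw":1,"dx":0,"dy":0,"dz":-0.02,"ax":0.05,"ay":0,"az":0},{"claw":1,"dx":0,"dy":0,"dz":0,"ax":0,"ay":0,"az":0},{"claw":1,"dx":0,"dy":0,"dz":0,"ax":0,"ay":0,"az":0}]'
python3 -m crank '[{"claw":1,"dx":0,"dy":0,"dz":-0.02,"ax":0.05,"ay":0,"az":0},{"claw":1,"dx":0,"dy":0,"dz":0,"ax":0,"ay":0,"az":0},{"claw":1,"dx":0,"dy":0,"dz":0,"ax":0,"ay":0,"az":0}]'
python3 -m crank '[{"claw":1,"dx":0,"dy":0,"dz":-0.02,"ax":0.05,"ay":0,"az":0},{"claw":1,"dx":0,"dy":0,"dz":0,"ax":0,"ay":0,"az":0},{"claw":1,"dx":0,"dy":0,"dz":0,"ax":0,"ay":0,"az":0}]'
```

```text
time: 7.72
ee_pos: [0.6099, -0.1695, 0.153]
eef_rot: [-0.036, 0.998, -0.048, 0.002]
ft_force: [0.4, 0.0, -1.5]
width: 0.0166
grip_force: 15.0
time: 7.97
ee_pos: [0.6099, -0.1694, 0.1536]
eef_rot: [-0.036, 0.998, -0.051, 0.002]
ft_force: [-0.4, -0.6, -1.1]
width: 0.0166
grip_force: 15.0
time: 8.22
ee_pos: [0.6099, -0.1694, 0.1542]
eef_rot: [-0.036, 0.998, -0.053, 0.002]
ft_force: [0.4, 0.3, -1.1]
width: 0.0167
grip_force: 15.0
```

```bash
python3 -m crank '[{"claw":1,"dx":0,"dy":0,"dz":-0.02,"ax":0.05,"ay":0,"az":0},{"claw":1,"dx":0,"dy":0,"dz":0,"ax":0,"ay":0,"az":0},{"claw":1,"dx":0,"dy":0,"dz":0,"ax":0,"ay":0,"az":0}]'
python3 -m crank '[{"claw":1,"dx":0,"dy":0,"dz":-0.02,"ax":0.05,"ay":0,"az":0},{"claw":1,"dx":0,"dy":0,"dz":0,"ax":0,"ay":0,"az":0},{"claw":1,"dx":0,"dy":0,"dz":0,"ax":0,"ay":0,"az":0}]'
python3 -m crank '[{"claw":1,"dx":0,"dy":0,"dz":-0.02,"ax":0.05,"ay":0,"az":0},{"claw":1,"dx":0,"dy":0,"dz":0,"ax":0,"ay":0,"az":0},{"claw":1,"dx":0,"dy":0,"dz":0,"ax":0,"ay":0,"az":0}]'
```

```text
time: 8.47
ee_pos: [0.6099, -0.1693, 0.1548]
eef_rot: [-0.036, 0.998, -0.056, 0.002]
ft_force: [-0.2, -0.8, -0.6]
width: 0.0168
grip_force: 15.0
time: 8.72
ee_pos: [0.6098, -0.1692, 0.1553]
eef_rot: [-0.036, 0.998, -0.058, 0.002]
ft_force: [0.3, -0.9, -2.0]
width: 0.0164
grip_force: 15.0
time: 8.97
ee_pos: [0.6097, -0.1692, 0.1555]
eef_rot: [-0.036, 0.997, -0.061, 0.002]
ft_force: [0.9, -2.9, -6.7]
width: 0.0165
grip_force: 15.0
```

```bash
python3 -m crank '[{"claw":1,"dx":0,"dy":0,"dz":0.033,"ax":-0.083,"ay":0,"az":0},{"claw":1,"dx":0,"dy":0,"dz":0.033,"ax":-0.083,"ay":0,"az":0},{"claw":1,"dx":0,"dy":0,"dz":0.033,"ax":-0.083,"ay":0,"az":0},{"claw":1,"dx":0,"dy":0,"dz":0.033,"ax":-0.083,"ay":0,"az":0},{"claw":1,"dx":0,"dy":0,"dz":0.033,"ax":-0.083,"ay":0,"az":0},{"claw":1,"dx":0,"dy":0,"dz":0,"ax":0,"ay":0,"az":0},{"claw":1,"dx":0,"dy":0,"dz":0,"ax":0,"ay":0,"az":0}]'
python3 - <<'E'
from h import *
# gate-opening arc plan: knob = hinge + Rz(th-phi)*( -.049, -.165); steps
X=np.array([.6098,-.1695]); th=np.radians(4.1)
R=lambda a:np.array([[np.cos(a),-np.sin(a)],[np.sin(a),np.cos(a)]])
H=X-R(th)@(-.049,-.165); print("hinge",H)
# rows: dphi in tool frame at start-of-row axes (gate frame: tool x=-gx, y=gy)
for deg in(1,2,3,4,5):
    a=np.radians(deg); d=R(-a)@(-.049,-.165)-np.array((-.049,-.165)); print(deg,"dx",-d[0]/.03,"dy",d[1]/.03,"az",deg/6)
for deg in(0,20,45,70,90): print(deg,H+R(th-np.radians(deg))@(-.049,-.165))
E
```

```text
time: 9.55
ee_pos: [0.6099, -0.1696, 0.1509]
eef_rot: [-0.036, 0.999, -0.039, 0.001]
ft_force: [0.3, -0.5, -0.6]
width: 0.0165
grip_force: 15.0
hinge [ 0.64687752 -0.0014189 ]
1 dx 0.095739470827165 dy 0.029343273820744052 az 0.16666666666666666
2 dx 0.19095224932827842 dy 0.060352962675724875 az 0.3333333333333333
3 dx 0.2856093327686616 dy 0.09301962071331937 az 0.5
4 dx 0.37968188768373534 dy 0.12733329735303833 az 0.6666666666666666
5 dx 0.4731412586619711 dy 0.16328354031657408 az 0.8333333333333334
0 [ 0.6098 -0.1695]
20 [ 0.55454892 -0.14668221]
45 [ 0.50180847 -0.09405242]
70 [ 0.47625169 -0.02406455]
90 [0.47879642 0.03565862]
```

```bash
python3 -m crank '[{"claw":1,"dx":0.048,"dy":0.0145,"dz":-0.001,"ax":0,"ay":0.0065,"az":0.083},{"claw":1,"dx":0.048,"dy":0.0145,"dz":-0.001,"ax":0,"ay":0.0065,"az":0.083},{"claw":1,"dx":0.048,"dy":0.0145,"dz":-0.001,"ax":0,"ay":0.0065,"az":0.083},{"claw":1,"dx":0,"dy":0,"dz":0,"ax":0,"ay":0,"az":0}]'
```

```text
time: 9.88
ee_pos: [0.6052, -0.1685, 0.151]
eef_rot: [-0.022, 0.999, -0.039, 0.001]
ft_force: [-0.5, -0.9, -1.0]
width: 0.0168
grip_force: 15.0
```

```bash
python3 -m crank '[{"claw":1,"dx":0.048,"dy":0.0145,"dz":-0.001,"ax":0,"ay":0.0065,"az":0.083},{"claw":1,"dx":0.048,"dy":0.0145,"dz":-0.001,"ax":0,"ay":0.0065,"az":0.083},{"claw":1,"dx":0.048,"dy":0.0145,"dz":-0.001,"ax":0,"ay":0.0065,"az":0.083},{"claw":1,"dx":0.048,"dy":0.0145,"dz":-0.001,"ax":0,"ay":0.0065,"az":0.083}]'
```

```text
time: 10.22
ee_pos: [0.5996, -0.1669, 0.151]
eef_rot: [-0.005, 0.999, -0.039, 0.0]
ft_force: [-0.3, -1.0, -1.5]
width: 0.0165
grip_force: 15.0
```

```bash
python3 -m crank '[{"claw":1,"dx":0.067,"dy":0.02,"dz":-0.0015,"ax":0,"ay":0.009,"az":0.117},{"claw":1,"dx":0.067,"dy":0.02,"dz":-0.0015,"ax":0,"ay":0.009,"az":0.117},{"claw":1,"dx":0.067,"dy":0.02,"dz":-0.0015,"ax":0,"ay":0.009,"az":0.117},{"claw":1,"dx":0.067,"dy":0.02,"dz":-0.0015,"ax":0,"ay":0.009,"az":0.117},{"claw":1,"dx":0.067,"dy":0.02,"dz":-0.0015,"ax":0,"ay":0.009,"az":0.117}]'
python3 -m crank '[{"claw":1,"dx":0.067,"dy":0.02,"dz":-0.0015,"ax":0,"ay":0.009,"az":0.117},{"claw":1,"dx":0.067,"dy":0.02,"dz":-0.0015,"ax":0,"ay":0.009,"az":0.117},{"claw":1,"dx":0.067,"dy":0.02,"dz":-0.0015,"ax":0,"ay":0.009,"az":0.117},{"claw":1,"dx":0.067,"dy":0.02,"dz":-0.0015,"ax":0,"ay":0.009,"az":0.117},{"claw":1,"dx":0.067,"dy":0.02,"dz":-0.0015,"ax":0,"ay":0.009,"az":0.117}]'
```

```text
time: 10.63
ee_pos: [0.5894, -0.1637, 0.1509]
eef_rot: [0.026, 0.999, -0.039, -0.001]
ft_force: [-0.3, -2.2, -0.1]
width: 0.0166
grip_force: 15.0
time: 11.05
ee_pos: [0.5797, -0.1599, 0.1509]
eef_rot: [0.057, 0.998, -0.039, -0.002]
ft_force: [-0.8, -2.2, -1.4]
width: 0.0164
grip_force: 15.0
```

```bash
python3 -m crank '[{"claw":1,"dx":0.115,"dy":0.035,"dz":-0.003,"ax":0,"ay":0.016,"az":0.2},{"claw":1,"dx":0.143,"dy":0.045,"dz":-0.0035,"ax":0,"ay":0.02,"az":0.25},{"claw":1,"dx":0.143,"dy":0.045,"dz":-0.0035,"ax":0,"ay":0.02,"az":0.25},{"claw":1,"dx":0.143,"dy":0.045,"dz":-0.0035,"ax":0,"ay":0.02,"az":0.25},{"claw":1,"dx":0.143,"dy":0.045,"dz":-0.0035,"ax":0,"ay":0.02,"az":0.25},{"claw":1,"dx":0.143,"dy":0.045,"dz":-0.0035,"ax":0,"ay":0.02,"az":0.25},{"claw":1,"dx":0.143,"dy":0.045,"dz":-0.0035,"ax":0,"ay":0.02,"az":0.25},{"claw":1,"dx":0.143,"dy":0.045,"dz":-0.0035,"ax":0,"ay":0.02,"az":0.25}]'
python3 -c "
from h import *
print(r.read_state()['joint_positions'])"
```

```text
time: 11.72
ee_pos: [0.5488, -0.1429, 0.1509]
eef_rot: [0.159, 0.987, -0.039, -0.006]
ft_force: [-0.5, -2.3, -0.7]
width: 0.0164
grip_force: 15.0
[-0.3850169   0.30306513  0.61147848  1.74655499 -0.10315596  1.1556147
  1.49911382]
```

```bash
python3 -m crank '[{"claw":1,"dx":0.143,"dy":0.045,"dz":-0.0035,"ax":0,"ay":0.02,"az":0.25},{"claw":1,"dx":0.143,"dy":0.045,"dz":-0.0035,"ax":0,"ay":0.02,"az":0.25},{"claw":1,"dx":0.143,"dy":0.045,"dz":-0.0035,"ax":0,"ay":0.02,"az":0.25},{"claw":1,"dx":0.143,"dy":0.045,"dz":-0.0035,"ax":0,"ay":0.02,"az":0.25},{"claw":1,"dx":0.143,"dy":0.045,"dz":-0.0035,"ax":0,"ay":0.02,"az":0.25},{"claw":1,"dx":0.143,"dy":0.045,"dz":-0.0035,"ax":0,"ay":0.02,"az":0.25},{"claw":1,"dx":0.143,"dy":0.045,"dz":-0.0035,"ax":0,"ay":0.02,"az":0.25},{"claw":1,"dx":0.143,"dy":0.045,"dz":-0.0035,"ax":0,"ay":0.02,"az":0.25}]'
python3 -m crank '[{"claw":1,"dx":0.143,"dy":0.045,"dz":-0.0035,"ax":0,"ay":0.02,"az":0.25},{"claw":1,"dx":0.143,"dy":0.045,"dz":-0.0035,"ax":0,"ay":0.02,"az":0.25},{"claw":1,"dx":0.143,"dy":0.045,"dz":-0.0035,"ax":0,"ay":0.02,"az":0.25},{"claw":1,"dx":0.143,"dy":0.045,"dz":-0.0035,"ax":0,"ay":0.02,"az":0.25},{"claw":1,"dx":0.143,"dy":0.045,"dz":-0.0035,"ax":0,"ay":0.02,"az":0.25},{"claw":1,"dx":0.143,"dy":0.045,"dz":-0.0035,"ax":0,"ay":0.02,"az":0.25},{"claw":1,"dx":0.143,"dy":0.045,"dz":-0.0035,"ax":0,"ay":0.02,"az":0.25},{"claw":1,"dx":0.143,"dy":0.045,"dz":-0.0035,"ax":0,"ay":0.02,"az":0.25}]'
python3 -c "
from h import *
print(r.read_state()['joint_positions'])"
```

```text
time: 12.38
ee_pos: [0.5215, -0.1194, 0.1508]
eef_rot: [0.261, 0.964, -0.038, -0.011]
ft_force: [-1.8, -1.7, -0.6]
width: 0.0167
grip_force: 15.0
time: 13.05
ee_pos: [0.4997, -0.0906, 0.1507]
eef_rot: [0.361, 0.932, -0.037, -0.015]
ft_force: [-1.3, -1.0, 0.1]
width: 0.0168
grip_force: 15.0
[-0.53476793  0.19097628  0.65221149  1.86626811 -0.05690215  1.17144108
  0.96601004]
```

```bash
python3 -m crank '[{"claw":1,"dx":0.143,"dy":0.045,"dz":-0.0035,"ax":0,"ay":0.02,"az":0.25},{"claw":1,"dx":0.143,"dy":0.045,"dz":-0.0035,"ax":0,"ay":0.02,"az":0.25},{"claw":1,"dx":0.143,"dy":0.045,"dz":-0.0035,"ax":0,"ay":0.02,"az":0.25},{"claw":1,"dx":0.143,"dy":0.045,"dz":-0.0035,"ax":0,"ay":0.02,"az":0.25},{"claw":1,"dx":0.143,"dy":0.045,"dz":-0.0035,"ax":0,"ay":0.02,"az":0.25},{"claw":1,"dx":0.143,"dy":0.045,"dz":-0.0035,"ax":0,"ay":0.02,"az":0.25},{"claw":1,"dx":0.143,"dy":0.045,"dz":-0.0035,"ax":0,"ay":0.02,"az":0.25},{"claw":1,"dx":0.143,"dy":0.045,"dz":-0.0035,"ax":0,"ay":0.02,"az":0.25}]'
python3 -m crank '[{"claw":1,"dx":0.143,"dy":0.045,"dz":-0.0035,"ax":0,"ay":0.02,"az":0.25},{"claw":1,"dx":0.143,"dy":0.045,"dz":-0.0035,"ax":0,"ay":0.02,"az":0.25},{"claw":1,"dx":0.143,"dy":0.045,"dz":-0.0035,"ax":0,"ay":0.02,"az":0.25},{"claw":1,"dx":0.143,"dy":0.045,"dz":-0.0035,"ax":0,"ay":0.02,"az":0.25},{"claw":1,"dx":0.143,"dy":0.045,"dz":-0.0035,"ax":0,"ay":0.02,"az":0.25},{"claw":1,"dx":0.143,"dy":0.045,"dz":-0.0035,"ax":0,"ay":0.02,"az":0.25},{"claw":1,"dx":0.143,"dy":0.045,"dz":-0.0035,"ax":0,"ay":0.02,"az":0.25},{"claw":1,"dx":0.143,"dy":0.045,"dz":-0.0035,"ax":0,"ay":0.02,"az":0.25}]'
python3 -c "
from h import *
print(r.read_state()['joint_positions'])"
```

```text
time: 13.72
ee_pos: [0.4843, -0.058, 0.1507]
eef_rot: [0.457, 0.889, -0.035, -0.019]
ft_force: [-4.0, -1.5, -0.5]
width: 0.0162
grip_force: 15.0
time: 14.38
ee_pos: [0.4761, -0.0228, 0.1506]
eef_rot: [0.547, 0.836, -0.033, -0.023]
ft_force: [-3.5, 0.1, -0.5]
width: 0.0162
grip_force: 15.0
[-0.66092191  0.13357748  0.64483832  1.91800004 -0.05519152  1.1927268
  0.41631823]
```

```bash
python3 -m crank '[{"claw":1,"dx":0.143,"dy":0.041,"dz":-0.0035,"ax":0,"ay":0.02,"az":0.25},{"claw":1,"dx":0.143,"dy":0.041,"dz":-0.0035,"ax":0,"ay":0.02,"az":0.25},{"claw":1,"dx":0.143,"dy":0.041,"dz":-0.0035,"ax":0,"ay":0.02,"az":0.25},{"claw":1,"dx":0.143,"dy":0.041,"dz":-0.0035,"ax":0,"ay":0.02,"az":0.25},{"claw":1,"dx":0.143,"dy":0.041,"dz":-0.0035,"ax":0,"ay":0.02,"az":0.25},{"claw":1,"dx":0.143,"dy":0.041,"dz":-0.0035,"ax":0,"ay":0.02,"az":0.25},{"claw":1,"dx":0.143,"dy":0.041,"dz":-0.0035,"ax":0,"ay":0.02,"az":0.25},{"claw":1,"dx":0.143,"dy":0.041,"dz":-0.0035,"ax":0,"ay":0.02,"az":0.25}]'
python3 -m crank '[{"claw":1,"dx":0.143,"dy":0.045,"dz":-0.0035,"ax":0,"ay":0.02,"az":0.25},{"claw":1,"dx":0.143,"dy":0.045,"dz":-0.0035,"ax":0,"ay":0.02,"az":0.25},{"claw":1,"dx":0.115,"dy":0.035,"dz":-0.003,"ax":0,"ay":0.016,"az":0.2},{"claw":1,"dx":0.096,"dy":0.029,"dz":-0.0023,"ax":0,"ay":0.013,"az":0.167},{"claw":1,"dx":0.067,"dy":0.02,"dz":-0.0015,"ax":0,"ay":0.009,"az":0.117},{"claw":1,"dx":0.048,"dy":0.0145,"dz":-0.001,"ax":0,"ay":0.0065,"az":0.083},{"claw":1,"dx":0,"dy":0,"dz":0,"ax":0,"ay":0,"az":0},{"claw":1,"dx":0,"dy":0,"dz":0,"ax":0,"ay":0,"az":0}]'
python3 -c "
from h import *
import cv2
c=r.camera('scene');a=c['color'][130:370,60:380,::-1]
cv2.imwrite('pics/s3.png',cv2.resize(a,(800,600),interpolation=cv2.INTER_CUBIC))"
```

```text
time: 15.05
ee_pos: [0.4754, 0.013, 0.151]
eef_rot: [0.632, 0.774, -0.03, -0.026]
ft_force: [-1.5, -0.4, -0.9]
width: 0.0167
grip_force: 15.0
time: 15.72
ee_pos: [0.478, 0.0315, 0.1509]
eef_rot: [0.673, 0.738, -0.029, -0.028]
ft_force: [-4.6, 1.7, -0.7]
width: 0.0167
grip_force: 15.0
```

View pics/s3.png

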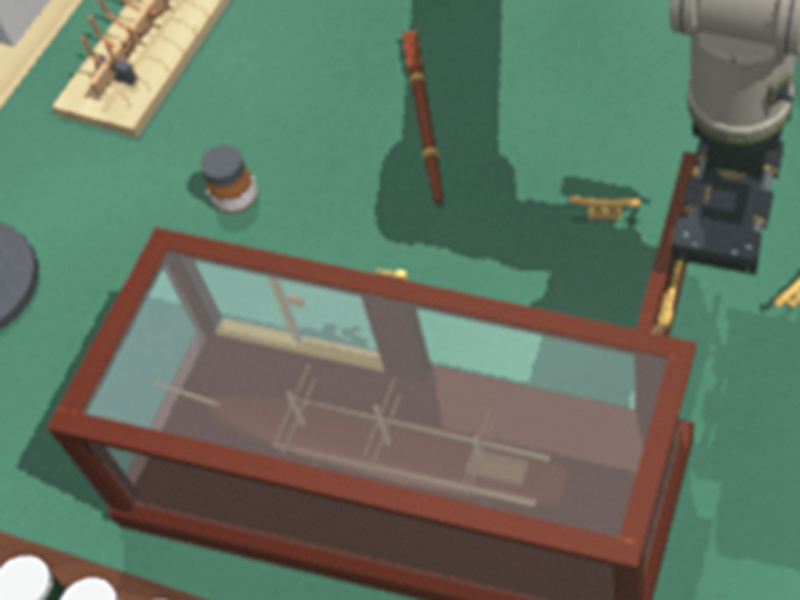

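```bash
python3 -m crank '[{"claw":1,"dx":0,"dy":-0.03,"dz":0.033,"ax":-0.083,"ay":0,"az":0},{"claw":1,"dx":0,"dy":0,"dz":0.033,"ax":-0.083,"ay":0,"az":0},{"claw":1,"dx":0,"dy":0,"dz":0.033,"ax":-0.083,"ay":0,"az":0},{"claw":1,"dx":0,"dy":0,"dz":0.033,"ax":-0.083,"ay":0,"az":0},{"claw":1,"dx":0,"dy":0,"dz":0.033,"ax":-0.083,"ay":0,"az":0},{"claw":1,"dx":0,"dy":0,"dz":0.033,"ax":-0.083,"ay":0,"az":0},{"claw":1,"dx":0,"dy":0,"dz":0,"ax":0,"ay":0,"az":0},{"claw":1,"dx":0,"dy":0,"dz":0,"ax":0,"ay":0,"az":0}]'
python3 -m crank '[{"claw":1,"dx":0,"dy":0,"dz":0.033,"ax":-0.083,"ay":0,"az":0},{"claw":1,"dx":0,"dy":0,"dz":0.033,"ax":-0.083,"ay":0,"az":0},{"claw":1,"dx":0,"dy":0,"dz":0,"ax":0,"ay":0,"az":0},{"claw":1,"dx":0,"dy":0,"dz":0,"ax":0,"ay":0,"az":0}]'
```

```text
time: 16.43
ee_pos: [0.4777, 0.0312, 0.1455]
eef_rot: [0.674, 0.739, -0.009, -0.009]
ft_force: [2.2, -1.5, -1.7]
width: 0.0167
grip_force: 15.0
time: 16.77
ee_pos: [0.4777, 0.0312, 0.1435]
eef_rot: [0.674, 0.739, -0.003, -0.003]
ft_force: [4.9, -0.4, -1.2]
width: 0.0165
grip_force: 15.0
```

```bash
python3 -m crank '[{"claw":1,"dx":0,"dy":0.02,"dz":0.02,"ax":-0.05,"ay":0,"az":0},{"claw":1,"dx":0,"dy":0,"dz":0.013,"ax":-0.03,"ay":0,"az":0},{"claw":1,"dx":0,"dy":0,"dz":0,"ax":0,"ay":0,"az":0},{"claw":1,"dx":0,"dy":0,"dz":0,"ax":0,"ay":0,"az":0}]'
python3 -m crank '[{"claw":1,"dx":0,"dy":0,"dz":0.015,"ax":0,"ay":0,"az":0},{"claw":1,"dx":0,"dy":0,"dz":0,"ax":0,"ay":0,"az":0},{"claw":1,"dx":0,"dy":0,"dz":0,"ax":0,"ay":0,"az":0}]'
```

```text
time: 17.1
ee_pos: [0.4778, 0.0313, 0.1423]
eef_rot: [0.674, 0.739, -0.0, -0.001]
ft_force: [2.6, -0.2, -0.3]
width: 0.0168
grip_force: 15.0
time: 17.35
ee_pos: [0.4778, 0.0315, 0.1421]
eef_rot: [0.674, 0.739, 0.0, -0.001]
ft_force: [0.4, 0.1, 4.8]
width: 0.0164
grip_force: 15.0
```

```bash
python3 -m crank '[{"claw":1,"dx":0,"dy":0,"dz":-0.01,"ax":0,"ay":0,"az":0},{"claw":1,"dx":0,"dy":0,"dz":0,"ax":0,"ay":0,"az":0},{"claw":0.5,"dx":0,"dy":0,"dz":0,"ax":0,"ay":0,"az":0},{"claw":0.4,"dx":0,"dy":0,"dz":0,"ax":0,"ay":0,"az":0},{"claw":0.2,"dx":0,"dy":0,"dz":0,"ax":0,"ay":0,"az":0},{"claw":0,"dx":0,"dy":0,"dz":0,"ax":0,"ay":0,"az":0},{"claw":0,"dx":0,"dy":0,"dz":0,"ax":0,"ay":0,"az":0},{"claw":0,"dx":0,"dy":0,"dz":0,"ax":0,"ay":0,"az":0}]'
python3 -m crank '[{"claw":0,"dx":0,"dy":0,"dz":0,"ax":0,"ay":0,"az":0},{"claw":0,"dx":0,"dy":0,"dz":-0.2,"ax":0,"ay":0,"az":0},{"claw":0,"dx":0,"dy":0,"dz":-0.5,"ax":0,"ay":0,"az":0},{"claw":0,"dx":0,"dy":0,"dz":-0.8,"ax":0,"ay":0,"az":0},{"claw":0,"dx":0,"dy":0,"dz":-0.8,"ax":0,"ay":0,"az":0},{"claw":0,"dx":0,"dy":0,"dz":-0.8,"ax":0,"ay":0,"az":0},{"claw":0,"dx":0,"dy":0,"dz":-0.8,"ax":0,"ay":0,"az":0},{"claw":0,"dx":0,"dy":0,"dz":0,"ax":0,"ay":0,"az":0}]'
```

```text
time: 18.02
ee_pos: [0.4777, 0.0313, 0.142]
eef_rot: [0.674, 0.739, -0.0, -0.001]
ft_force: [1.1, 0.1, -0.3]
width: 0.0412
grip_force: 0.0
time: 18.68
ee_pos: [0.4799, 0.0313, 0.2639]
eef_rot: [0.674, 0.739, 0.003, 0.001]
ft_force: [0.6, -0.2, -0.5]
width: 0.0433
grip_force: 0.0
```

Clear of the ball. I'll shift aside (to the robot's left) and look.

```bash
python3 -m crank '[{"claw":0,"dx":0.5,"dy":0,"dz":-0.5,"ax":0,"ay":0,"az":0},{"claw":0,"dx":0.8,"dy":0,"dz":-0.3,"ax":0,"ay":0,"az":0},{"claw":0,"dx":0.8,"dy":0,"dz":0,"ax":0,"ay":0,"az":0},{"claw":0,"dx":0.8,"dy":0,"dz":0,"ax":0,"ay":0,"az":0},{"claw":0,"dx":0.8,"dy":0,"dz":0,"ax":0,"ay":0,"az":0},{"claw":0,"dx":0.8,"dy":0,"dz":0,"ax":0,"ay":0,"az":0},{"claw":0,"dx":0,"dy":0,"dz":0,"ax":0,"ay":0,"az":0},{"claw":0,"dx":0,"dy":0,"dz":0,"ax":0,"ay":0,"az":0}]'
python3 -c "
from h import *
import cv2
c=r.camera('top');a=c['color'][100:340,170:490,::-1]
cv2.imwrite('pics/t4.png',cv2.resize(a,(800,600),interpolation=cv2.INTER_CUBIC))"
```

```text
time: 19.35
ee_pos: [0.4654, 0.1666, 0.2831]
eef_rot: [0.673, 0.739, -0.0, -0.001]
ft_force: [-0.3, -0.7, 0.2]
width: 0.0432
grip_force: 0.0
```

View pics/t4.png

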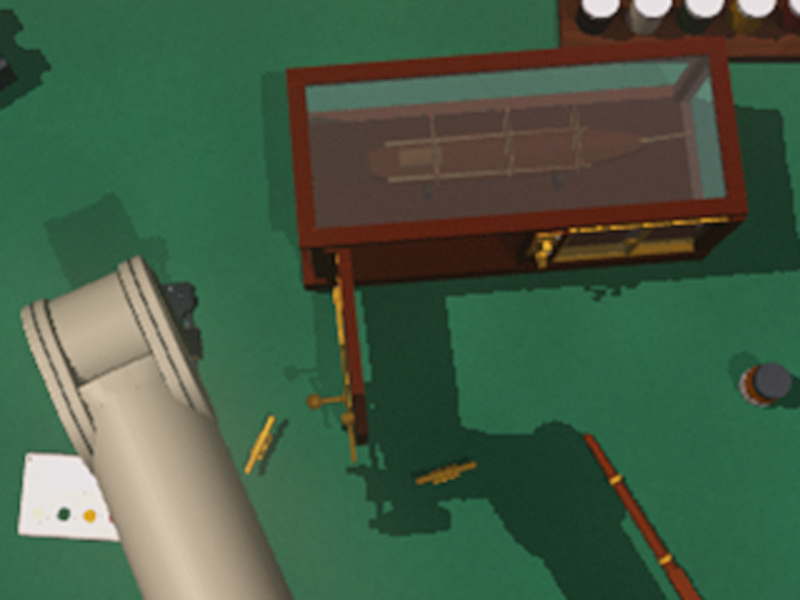

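The gate stands square to the case: its edge runs from (345,250) to (362,440). The ball is at (315,401), the bar lies level, and the small items haven't moved. Handing in.

```bash
python3 -c "
from h import *
print(r.close_job())"
```

```text
the job is handed in; nothing more can be done
None
```

The gate is open about square to the case (roughly 89°), the latch bar was lowered onto its rest before I let go, nothing else on the cabinet top was touched, and the job was handed in at about 19 s; the hand-in gave no verdict.

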